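# Set out the supports for a sloping detector plate

### The arm

A 6-joint arm with a two-finger parallel gripper is mounted at the origin on the work surface. World frame = base frame: x ahead of the robot, y to its left, z up, the work surface at z = 0. Lengths are in mm, angles in degrees, forces in N, time in s.
With the tool pointing down it reaches from about 300 to 850 mm from the base axis. Payload 4.2 kg.
Tool frame: the origin (TCP) lies at the very end of the fingers, on their centre line; the grasp point (between the pads) lies 19 mm behind it (env.tcp_to_grasp is the distance from the TCP to the grasp point, in mm); z points along the fingers, y is the line along which they close (so a half turn about z gives the same grasp; the last joint's range is limited). The gripper opens to 91 mm and grips with 3 to 60 N. Pads are 32 mm wide; open, the fingers measure 118 mm over their backs; the gripper's body (76 mm by 178 mm) begins 60 mm behind the grasp point.
Start: joints at [73.167, 18.312, 89.639, -0, 72.044, -1.146], TCP at [155.477, 553.597, 213.976] pointing down, gripper open.
Joint ranges: [-177.97, 177.97], [-48.28, 115.42], [12.27, 149.76], [-77.06, 257.06], [2.81, 150.46], [-146.56, 146.56]. Speed limits (degrees/s): [147.25, 147.25, 180, 180, 180, 180].

### API

Orientations are given as [roll, pitch, yaw] about the fixed x, y, z axes, in that order (R = Rz(yaw) Ry(pitch) Rx(roll)).
In Python, from workcell import env gives the robot as it stands.
- The arm moves only by the tool move_arm, never from a script. Its argument "plan" is a list of rows, each a list of 3 entries, a list of its own where there are three numbers: the shift along the world's x, y, z in cm, then the turn about the world's z in degrees, then the closure, from 0 (fully open) to 1 (shut). In form: [[[x, y, z], turn, claw], ...]. A call has 1 to 5 rows; each row shifts and turns the commanded pose from where the row before left it; what a row does not reach is not made up. A row lasts 1/10 s, in which the tool goes at most 50 mm and 8.59 degrees, less where a joint would pass 70% of its speed; a pose out of reach is approached as far as the arm can. A call is refused whole if a number of a shift passes 5 or a number of a turn 8.59, either way. A call with a gripper value outside its range is refused whole. The fingers move at their own pace and stop on an object; "squeeze" is the grip in N (left out, the last holds). Time passes only in rows, so rows that do not move let the fingers close. It gives the time, the measured TCP pose, the force, the opening and the grip force at its end, in the units of the state.
- env.state(): the state, without advancing time (a new reading comes with each control period).
- env.grab_frame(name): name is "scene" or "side" or "wrist"; returns a dict with "frame" (480x640x3 uint8, red, green, blue), "z_map" (480x640 float32, mm along the optical axis (not along the pixel's ray), 0 where there is no reading), "fovy" (degrees; the focal length in pixels is half the picture's height over the tangent of half this angle, whatever the lens; pixels are square), "cx", "cy" (the principal point, pixels), "position" and "orientation" of the camera in the world. Camera axes: x right, y down, z forward; pixel columns grow to the right and rows downward; lengths in mm; the calibration is good to about 2 mm. A picture is of the moment at which its call begins.
- env.job_done(): hands the job in; it is judged then, once.
Trained networks look in a picture, given as the dict that the camera call returned (one of the last four; its "shot" number tells which), for a name from the list of things; names that differ only in an ending like _2 or _b are one class to them, and where a whole thing is asked for, a point or a joint stands for the part that bears it (a point fixed in the world has none). Each returns a list of dicts, best first, with "score" (0 to 1); they miss things now and then, are a little off and sometimes report something else, mostly with a low value. They report only what shows in the picture. A call takes as long as a camera call. They do not tell look-alikes from the thing itself.
- env.search_frame(picture, label): "point" ([column, row] in pixels, amid what is visible of it).
- env.landmark_of(picture, label): "point" ([column, row] in pixels: a listed point, or the origin of a listed thing).
The state is a dict: "time_s": time; "qpos": joint angles; "qvel": joint speeds; "effort": joint torques, N m; "ee_pos": TCP position; "ee_rot": TCP orientation; "force": force on the tool from outside, world axes, zero at the start; "torque": the same for the moment, N m; "gripper_width": finger opening in mm; "gripper_force": force on a finger pad.
Only numpy, scipy, OpenCV 4.12 (cv2) and the standard library are available. Lean on these libraries where they do the work, as an engineer would, in place of code of your own. Each camera call takes 0.05 s, during which the arm holds its last target. There are 200 camera calls.

### The job

A sloping detector plate is to be laid over this bar, so stand the four round aluminium standoffs upright on its four black pads, one centred on each, in order of height: the shortest on the pad next to the grey two-cheeked pivot bracket, rising to the tallest on the farthest pad. Also push the rectangular steel spacer block, upright, down between the bracket's two cheeks until it sits on the floor of the gap, in the middle. The parts may be placed in any sequence; leave everything standing still.

Things in the scene. Friction and masses are not known exactly. Their poses are not given: they have to be found in the camera images.
- standoff_28: The shortest of four loose plain round aluminium standoffs (solid upright cylinders, thin dark ring near the top, small dark hole in the top face): 24 mm diameter, 28 mm tall, standing upright on the bench at the start. Origin: centre of the underside; z up along its axis.
- standoff_44: The second shortest of four loose plain round aluminium standoffs (solid upright cylinders, thin dark ring near the top, small dark hole in the top face): 28 mm diameter, 44 mm tall, standing upright on the bench at the start. Origin: centre of the underside; z up along its axis.
- standoff_60: The second tallest of four loose plain round aluminium standoffs (solid upright cylinders, thin dark ring near the top, small dark hole in the top face): 32 mm diameter, 60 mm tall, standing upright on the bench at the start. Origin: centre of the underside; z up along its axis.
- standoff_76: The tallest of four loose plain round aluminium standoffs (solid upright cylinders, thin dark ring near the top, small dark hole in the top face): 36 mm diameter, 76 mm tall, standing upright on the bench at the start. Origin: centre of the underside; z up along its axis.
- spacer: Loose steel spacer block, the only rectangular loose part, standing upright: 40 mm along its x, 20 mm along its y, 60 mm tall, foot stepped in 2 mm all round over the lowest 4 mm. Origin: centre of the underside; z up. It goes between the bracket's cheeks with its 20 mm thickness across the gap (its y along the bracket's y, either way round).
- pad_a: Fixed round black rubber pad, 48 mm diameter, 3 mm thick, on a fixed flat aluminium bar (90 x 420 mm, 10 mm thick); one end of the row, next to the -y end of the bar. Pads a, b, c, d are 70 mm apart in a straight row along the bar. Origin: centre of its underside, 10 mm above the bench; top face 3 mm above the origin. Its y axis points along the row from a to d.
- pad_b: Fixed round black rubber pad, 48 mm diameter, 3 mm thick, on a fixed flat aluminium bar (90 x 420 mm, 10 mm thick); next to pad_a. Pads a, b, c, d are 70 mm apart in a straight row along the bar. Origin: centre of its underside, 10 mm above the bench; top face 3 mm above the origin. Its y axis points along the row from a to d.
- pad_c: Fixed round black rubber pad, 48 mm diameter, 3 mm thick, on a fixed flat aluminium bar (90 x 420 mm, 10 mm thick); next to pad_d. Pads a, b, c, d are 70 mm apart in a straight row along the bar. Origin: centre of its underside, 10 mm above the bench; top face 3 mm above the origin. Its y axis points along the row from a to d.
- pad_d: Fixed round black rubber pad, 48 mm diameter, 3 mm thick, on a fixed flat aluminium bar (90 x 420 mm, 10 mm thick); the other end of the row, next to the +y end of the bar. Pads a, b, c, d are 70 mm apart in a straight row along the bar. Origin: centre of its underside, 10 mm above the bench; top face 3 mm above the origin. Its y axis points along the row from a to d.
- bracket: Fixed grey two-cheeked bracket on the same bar, in line with the pads, 70 mm beyond pad_a or pad_d (varies; the other end has a flat 7 mm high steel strip). Origin: centre of its underside, 10 mm above the bench. Cheeks 12 mm thick, 36 mm wide, face each other along its y (along the row); gap 26 mm, open at the top and both x sides; gap floor 6 mm, cheek tops 36 mm above the origin.
Not all that is in view belongs to the job. Leave any orange look-alike of the standoff_76 alone.

How it is judged:
By the outcome, as a careful person would: the job done as asked, in the order asked, and still so for the second after the job is handed in, with the robot touching nothing.
It also fails if it takes over 106 s, if anything falls off the work surface, if the arm or the gripper's body presses on something with over 40 N, if the wrist force passes 120 N, or if a joint passes its speed limit or range.

## Working session

There is one attempt and no reset: what is moved stays moved. The work goes in short steps, Python scripts to look and compute and a tool call to move; the robot and the scene stay as the last step left them, time stands still between calls to the robot, and variables do not carry over. Pictures are saved under pics/ and viewed, at most 14 in all, crops included, and the job is handed in when it is done.

Besides the shell and the picture viewer there is one more tool, called after ">>>" as name(argument=value, ...) on one line, values as JSON. move_arm: Moves the arm, as the interface text tells. Its arguments: {"type":"object","properties":{"plan":{"type":"array","items":{"type":"array"}},"squeeze":{"type":"number"}},"required":["plan"]}

```bash
ls; mkdir -p pics
cat > h.py <<'E'
import numpy as np, cv2
from scipy.spatial.transform import Rotation as R
from workcell import env
def cam(p):
    f=p["frame"].shape[0]/2/np.tan(np.radians(p["fovy"])/2)
    o=np.array(p["orientation"])
    M=o if o.shape==(3,3) else R.from_euler('xyz',o,degrees=True).as_matrix()
    return f,M,np.array(p["position"])
def cloud(p):
    f,M,t=cam(p); z=p["z_map"]; v,u=np.mgrid[:z.shape[0],:z.shape[1]]
    P=np.stack([(u-p["cx"])/f*z,(v-p["cy"])/f*z,z],-1)@M.T+t
    P[z<=0]=np.nan
    return P
def save(p,n): cv2.imwrite("pics/"+n+".png",p["frame"][:,:,::-1])
E
python3 - <<'E'
from h import *
print({k:v for k,v in env.state().items()})
for n in ["scene","side"]:
    p=env.grab_frame(n); save(p,n+"0"); np.savez("/tmp/"+n+"0",**{k:p[k] for k in p})
    print(n,p["position"],p["orientation"],p["fovy"],p["cx"],p["cy"],p.get("shot"))
    P=cloud(p)
    for l in ["standoff_28","standoff_44","standoff_60","standoff_76","spacer","pad_a","bracket"]:
        for d in env.search_frame(p,l):
            c,r=map(int,d["point"]); print(l,(c,r),round(d["score"],2),np.round(P[r,c]))
E
```

```text
pics
{'time_s': 0.0, 'qpos': array([ 7.31670571e+01,  1.83518744e+01,  8.97069579e+01,  1.03482086e-03,
        7.20449957e+01, -1.14625387e+00]), 'qvel': array([-0.07886396, -0.03974649, -0.00778805,  0.00667874,  0.01496106,
       -0.11229756]), 'effort': array([-3.01887496e-05, -4.12465811e+01, -2.31966323e+01,  7.25727179e-02,
        4.59800370e-02, -1.54517111e-04]), 'ee_pos': array([155.31375087, 553.08934619, 213.11421981]), 'ee_rot': array([-1.79896212e+02, -3.06068189e-03,  1.64312988e+02]), 'force': array([ 0.94943995,  0.23381213, -0.73190422]), 'torque': array([ 0.00173254,  0.00850559, -0.01655407]), 'gripper_force': 0.0, 'gripper_width': 91.37498591390461}
scene [ 924.87496273 -189.8553328   585.08904955] [-141.70318261    0.93496486   61.00158167] 53.75709925509568 319.46202990520817 241.0343755695177 1
standoff_28 (207, 307) 0.89 [ 588. -174.   72.]
standoff_28 (347, 314) 0.84 [671. -18.  46.]
standoff_28 (265, 318) 0.75 [ 641. -118.   77.]
standoff_28 (479, 255) 0.65 [674. 204.  28.]
standoff_28 (194, 383) 0.55 [ 669. -222.   61.]
standoff_44 (207, 307) 0.89 [ 588.
[... 1601 characters left out ...]
]
standoff_60 (275, 149) 0.64 [ 652. -208.   47.]
standoff_60 (321, 170) 0.64 [ 565. -160.   54.]
standoff_60 (272, 191) 0.58 [625. -92.  55.]
standoff_60 (170, 381) 0.57 [658. 222.  26.]
standoff_76 (235, 241) 0.65 [654.   0.  34.]
standoff_76 (275, 149) 0.64 [ 652. -208.   47.]
standoff_76 (321, 170) 0.64 [ 565. -160.   54.]
standoff_76 (272, 191) 0.58 [625. -92.  55.]
standoff_76 (170, 381) 0.57 [658. 222.  26.]
spacer (195, 300) 0.68 [661. 126.  53.]
pad_a (363, 326) 0.93 [459.  91.  12.]
pad_a (372, 282) 0.88 [458.  17.  14.]
pad_a (393, 217) 0.77 [ 445. -122.   12.]
pad_a (383, 248) 0.74 [451. -52.  13.]
pad_a (277, 147) 0.47 [ 649. -208.   51.]
bracket (352, 366) 0.92 [462. 173.  47.]
```

View pics/scene0.png

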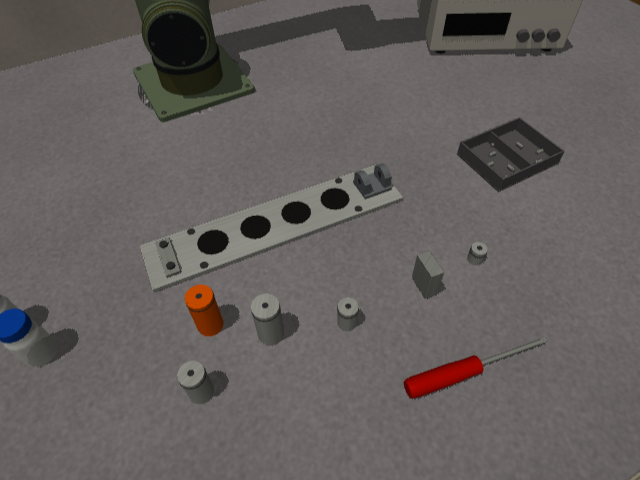

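View pics/side0.png

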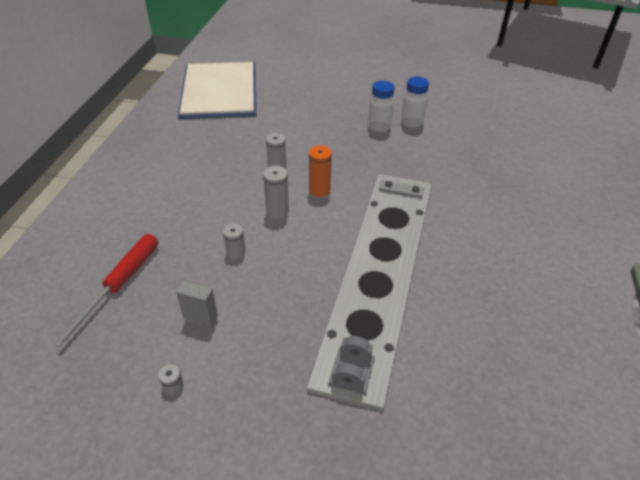

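The scene picture shows four aluminium standoffs: 76 at (267,320), 60 at (195,383), 44 at (347,314) and 28 at (478,254). The orange look-alike is at (205,310), the spacer at (428,275) and the bracket at (375,180), next to the nearest pad, (335,198). That pad lies towards +y, so it is pad_d. The order is therefore d=28, c=44, b=60, a=76.

Things that could be taken for a standoff: orange (205,310), white bottles (20,330) and the dark parts in the tray (510,150). All are excluded by colour or place.

```bash
cat > meas.py <<'E'
from h import *
A={"28":(675,210,28,12),"44":(662,-8,44,14),"60":(660,-215,60,16),"76":(633,-105,76,18),"or":(576,-167,76,18)}
for n in ["scene","side"]:
    p=dict(np.load(f"/tmp/{n}0.npz")); p={k:(v if v.ndim else v.item()) for k,v in p.items()}
    P=cloud(p); g=p["frame"].mean(2)
    b=P[(abs(P[...,2])<8)]; print(n,"bench z",np.median(b[:,2]),b[:,2].std())
    for k,(x,y,h,r) in A.items():
        m=(np.hypot(P[...,0]-x,P[...,1]-y)<45)&(abs(P[...,2]-h)<5)
        m=cv2.morphologyEx(m.astype(np.uint8),cv2.MORPH_OPEN,np.ones((3,3)))
        q=P[m>0]; c,rad=cv2.minEnclosingCircle(q[:,:2].astype(np.float32))
        print(k,len(q),"mid",np.round((np.percentile(q[:,:2],2,0)+np.percentile(q[:,:2],98,0))/2,1),"circ",np.round(c,1),round(rad,1),"z",np.round(np.median(q[:,2]),1))
    m=(np.hypot(P[...,0]-668,P[...,1]-112)<50)&(abs(P[...,2]-60)<6)
    q=P[m]; print("spacer",len(q),cv2.minAreaRect(q[:,:2].astype(np.float32)),np.median(q[:,2]))
    m=((g<35)&(abs(P[...,2]-12)<6)&(abs(P[...,0]-453)<45)).astype(np.uint8)
    k,lab,st,ce=cv2.connectedComponentsWithStats(m)
    cs=[]
    for i in range(1,k):
        if st[i,4]>300:
            q=P[lab==i]; c,rad=cv2.minEnclosingCircle(q[:,:2].astype(np.float32))
            o=q[:,:2].mean(0); cs.append(o); print("pad",st[i,4],np.round(o,1),np.round(c,1),round(rad,1),np.median(q[:,2]).round(1))
    cs=np.array(sorted(cs,key=lambda c:c[1]))
    d=cs[-1]-cs[0]; d/=np.hypot(*d); print("row angle",np.degrees(np.arctan2(d[1],d[0])),"centre",cs.mean(0),[np.round(cs.mean(0)+d*t,1).tolist() for t in (-105,-35,35,105,175)])
p=cv2.imread("pics/scene0.png")[220:420,150:510]; cv2.imwrite("pics/crop0.png",cv2.resize(p,None,fx=2,fy=2))
E
python3 meas.py
```

```text
scene bench z 0.8982057151498566 1.1567649434258769
28 194 mid [665.3 211.7] circ [664.5 212.3] 12.2 z 28.8
44 341 mid [661.9 -12.3] circ [661.6 -12.2] 14.4 z 44.7
60 600 mid [ 656.  -221.5] circ [ 655.6 -221.7] 16.5 z 60.5
76 621 mid [ 626.1 -111.1] circ [ 625.5 -110.4] 18.3 z 76.7
or 593 mid [ 572.4 -177.9] circ [ 571.8 -177.5] 18.4 z 76.5
spacer 430 ((667.1901245117188, 114.28955078125), (20.452089309692383, 41.05175018310547), 82.89661407470703) 60.6651257837637
pad 449 [459.7  85.8] [459.5  86.9] 24.1 14.0
pad 478 [454.8  16.1] [454.1  16.8] 23.8 13.9
pad 516 [449.8 -53.5] [449.4 -52.8] 24.0 13.9
pad 556 [ 444.9 -123.2] [ 444.4 -122.7] 24.0 13.7
row angle 85.9613219856907 centre [452.31137193 -18.71300114] [[444.9, -123.5], [449.8, -53.6], [454.8, 16.2], [459.7, 86.0], [464.6, 155.9]]
side bench z -0.18340748088871806 1.1045678418759106
28 334 mid [662.8 213.3] circ [663.3 213.1] 12.2 z 27.8
44 247 mid [659.9  -9.7] circ [660.4 -10.1] 14.7 z 43.6
60 199 mid [ 654.1 -220.4] circ [ 655.7 -220.1] 17.1 z 59.4
76 327 mid [ 624.  -109.3] circ [ 624.5 -110.6] 18.9 z 75.6
or 287 mid [ 570.3 -176.4] circ [ 570.1 -177.8] 19.6 z 75.6
spacer 508 ((665.5594482421875, 116.01165771484375), (21.261396408081055, 40.5534782409668), 83.51737213134766) 59.502345301576725Traceback (most recent call last):
  File "meas.py", line 22, in <module>
    d=cs[-1]-cs[0]; d/=np.hypot(*d); print("row angle",np.degrees(np.arctan2(d[1],d[0])),"centre",cs.mean(0),[np.round(cs.mean(0)+d*t,1).tolist() for t in (-105,-35,35,105,175)])
      ~~^^^^
IndexError: index -1 is out of bounds for axis 0 with size 0
```

```bash
python3 -c "
from h import *
p=env.grab_frame('wrist');print(p['position'],p['orientation'],p['fovy'])"
```

```text
[ 85.54044819 572.55811656 385.12941059] [1.65081699e+02 1.45813321e-03 7.43397825e+01] 69.02182494946422
```

```bash
sed -i 's/g<35/g<(35 if n=="scene" else 60)/' meas.py; python3 meas.py | sed -n '/^side/,$p' | tail -6
```

```text
spacer 508 ((665.5594482421875, 116.01165771484375), (21.261396408081055, 40.5534782409668), 83.51737213134766) 59.502345301576725
pad 408 [ 443.7 -120.2] [ 443.8 -120.5] 22.2 12.9
pad 490 [448.6 -50.6] [449.5 -51.3] 22.3 12.9
pad 605 [453.4  19.1] [453.7  18.8] 22.4 12.8
pad 735 [458.3  88. ] [458.1  87.6] 22.3 12.8
row angle 85.98064371173919 centre [451.0047204  -15.90188069] [[443.6, -120.6], [448.6, -50.8], [453.5, 19.0], [458.4, 88.8], [463.3, 158.7]]
```

View pics/crop0.png

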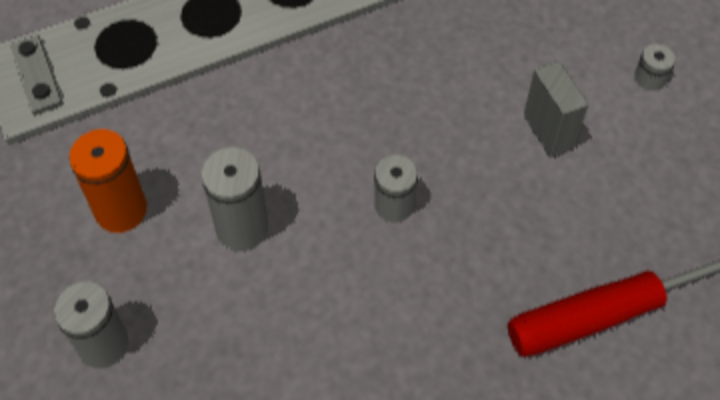

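The crop confirms the choice: the aluminium 76 at crop (240,190), with the orange one left alone at (105,175). I'll start with the spacer.

>>> move_arm(plan=[[[3.4,-2.9,0],1.8,0.34],[[3.4,-2.9,0],1.8,0.34],[[3.4,-2.9,0],1.8,0.34],[[3.4,-2.9,0],1.8,0.34],[[3.4,-2.9,0],1.8,0.34]], squeeze=25)

```text
time_s: 1.35
ee_pos: [326.6, 407.4, 214.2]
ee_rot: [180.0, 0.0, 173.4]
force: [1.1, -0.3, -0.0]
gripper_width: 60.5
gripper_force: 0.0
```

>>> move_arm(plan=[[[3.4,-2.9,0],0,0.34],[[3.4,-2.9,0],0,0.34],[[3.4,-2.9,0],0,0.34],[[3.4,-2.9,0],0,0.34],[[3.4,-2.9,0],0,0.34]])

```text
time_s: 1.85
ee_pos: [496.7, 262.2, 214.2]
ee_rot: [180.0, 0.0, 173.3]
force: [0.6, 0.6, 0.7]
gripper_width: 60.1
gripper_force: 0.0
```

>>> move_arm(plan=[[[3.4,-2.9,0],0,0.34],[[3.4,-2.9,0],0,0.34],[[3.4,-2.9,0],0,0.34],[[3.4,-2.9,0],0,0.34],[[3.4,-2.9,0],0,0.34]])

```text
time_s: 2.35
ee_pos: [666.7, 117.2, 214.0]
ee_rot: [180.0, 0.0, 173.3]
force: [0.9, 1.2, -0.2]
gripper_width: 60.0
gripper_force: 0.0
```

>>> move_arm(plan=[[[0,0,0],0,0.34],[[0,0,0],0,0.34]])

```text
time_s: 2.55
ee_pos: [665.6, 117.9, 213.2]
ee_rot: [180.0, -0.1, 173.2]
force: [0.3, 0.6, -0.7]
gripper_width: 60.3
gripper_force: 0.0
```

>>> move_arm(plan=[[[0.1,-0.35,-4.5],0,0.34],[[0,0,-4.5],0,0.34],[[0,0,-4.5],0,0.34],[[0,0,-4.5],0,0.34],[[0,0,0],0,0.34]])

```text
time_s: 3.05
ee_pos: [660.4, 115.7, 27.9]
ee_rot: [-179.8, -0.8, 173.4]
force: [-0.7, -1.2, -0.3]
gripper_width: 60.6
gripper_force: 0.0
```

>>> move_arm(plan=[[[0,0,0],0,1],[[0,0,0],0,1],[[0,0,0],0,1],[[0,0,0],0,1],[[0,0,0],0,1]], squeeze=30)

```text
time_s: 3.55
ee_pos: [667.1, 115.2, 35.3]
ee_rot: [180.0, 0.1, 173.3]
force: [0.1, 0.1, 1.1]
gripper_width: 23.0
gripper_force: 0.0
```

>>> move_arm(plan=[[[0,0,0],0,1],[[0,0,0],0,1],[[0,0,0],0,1]])

```text
time_s: 3.85
ee_pos: [667.0, 115.2, 35.0]
ee_rot: [180.0, 0.1, 173.3]
force: [-0.5, -0.7, 6.3]
gripper_width: 19.6
gripper_force: 30.0
```

>>> move_arm(plan=[[[0,0,2],0,1],[[0,0,4],0,1],[[0,0,4],0,1],[[-3,0.7,0],1,1],[[-4,0.8,0],1,1]])

```text
time_s: 4.35
ee_pos: [597.5, 130.0, 134.5]
ee_rot: [179.9, 0.2, 175.3]
force: [-0.9, 0.5, -2.8]
gripper_width: 19.8
gripper_force: 30.0
```

>>> move_arm(plan=[[[-4,0.8,0],0.8,1],[[-4,0.8,0],0,1],[[-3,0.6,0],0,1],[[-1.5,0.3,0],0,1],[[-0.7,0.2,0],0,1]])

```text
time_s: 4.85
ee_pos: [463.5, 157.2, 133.8]
ee_rot: [-180.0, -0.0, 176.2]
force: [0.3, 0.3, -2.4]
gripper_width: 19.8
gripper_force: 30.0
```

>>> move_arm(plan=[[[0,0,0],0,1],[[0,0,0],0,1],[[0,0,0],0,1]])

```text
time_s: 5.15
ee_pos: [465.9, 157.0, 133.9]
ee_rot: [180.0, 0.1, 176.1]
force: [-0.8, -0.5, -1.3]
gripper_width: 19.4
gripper_force: 30.0
```

```bash
cat > chk.py <<'E'
from h import *
import sys
s=env.state(); print(s["ee_pos"],s["ee_rot"],s["gripper_width"])
for n in ["scene","side"]:
    p=env.grab_frame(n); np.savez("/tmp/"+n+"1",**{k:p[k] for k in p}); save(p,n+"_"+sys.argv[1])
    P=cloud(p); x,y=464,157.3
    u=np.array([-np.sin(np.radians(-4)),np.cos(np.radians(-4))])
    # cheek tops
    D=(P[...,:2]-[x,y]); a=D@u; b=D@np.array([u[1],-u[0]])
    m=(abs(P[...,2]-45)<4)&(abs(a)<35)&(abs(b)<25)
    print(n,"cheek-top rows: ",np.histogram(a[m],np.arange(-35,36,3)))
    for lo,hi in((-35,-8),(8,35)):
        k=m&(a>lo)&(a<hi); 
        if k.any(): print(k.sum(),np.percentile(a[k],[3,97]).round(1),np.percentile(b[k],[3,97]).round(1))
    # spacer body
    m=(P[...,2]>50)&(P[...,2]<125)&(abs(a)<16)&(abs(b)<30)
    if m.any(): print("spacer",m.sum(),np.percentile(a[m],[3,97]).round(1),np.percentile(b[m],[3,97]).round(1),P[m][:,2].min())
E
python3 chk.py sp1
```

```text
[465.91552164 157.03852107 133.8945515 ] [1.79987600e+02 5.07000457e-02 1.76080227e+02] 19.414721617399085
scene cheek-top rows:  (array([ 0,  0, 17, 20, 20, 21, 17,  1,  0,  0,  0,  0,  0,  0,  0, 28, 21,
       16, 20, 14,  0,  0,  0]), array([-35, -32, -29, -26, -23, -20, -17, -14, -11,  -8,  -5,  -2,   1,
         4,   7,  10,  13,  16,  19,  22,  25,  28,  31,  34]))
96 [-26.9 -14.4] [-9.3 13.3]
99 [10.8 23.4] [-9.7 13.5]
spacer 275 [-11.6   6.9] [-14.8  22.8] 99.12636759895673
side cheek-top rows:  (array([ 0,  0,  6, 41, 48, 44, 60, 17,  0,  0,  0,  0,  0,  0,  0, 23, 52,
       49, 56, 67,  1,  0,  0]), array([-35, -32, -29, -26, -23, -20, -17, -14, -11,  -8,  -5,  -2,   1,
         4,   7,  10,  13,  16,  19,  22,  25,  28,  31,  34]))
216 [-25.8 -13.4] [-11.8  10.4]
248 [11.8 24.4] [-12.1  11. ]
spacer 360 [ 7.1 10.6] [-18.1  19.2] 97.64102723668123
```

>>> move_arm(plan=[[[-0.15,-0.08,0],0,1],[[0,0,-2],0,1],[[0,0,-2],0,1],[[0,0,-1],0,1],[[0,0,0],0,1]])

```text
time_s: 5.75
ee_pos: [462.1, 155.9, 82.7]
ee_rot: [-179.9, -0.2, 176.1]
force: [-0.1, 0.1, -2.8]
gripper_width: 19.8
gripper_force: 30.0
```

>>> move_arm(plan=[[[0,0,-0.6],0,1],[[0,0,-0.6],0,1],[[0,0,-0.6],0,1],[[0,0,-0.6],0,1],[[0,0,-0.3],0,1]])

```text
time_s: 6.25
ee_pos: [462.7, 156.2, 56.4]
ee_rot: [-180.0, -0.0, 176.1]
force: [0.4, -0.2, -2.3]
gripper_width: 19.6
gripper_force: 30.0
```

>>> move_arm(plan=[[[0,0,-0.3],0,1],[[0,0,-0.2],0,1],[[0,0,-0.1],0,1],[[0,0,0],0,1],[[0,0,0],0,1]])

```text
time_s: 6.75
ee_pos: [463.1, 156.3, 51.1]
ee_rot: [180.0, 0.0, 176.1]
force: [0.2, -0.0, -1.9]
gripper_width: 19.9
gripper_force: 30.0
```

>>> move_arm(plan=[[[0,0,-0.1],0,1],[[0,0,0],0,1],[[0,0,0],0,1]])

```text
time_s: 7.05
ee_pos: [463.2, 156.4, 51.0]
ee_rot: [180.0, 0.0, 176.1]
force: [-1.8, -0.6, 5.0]
gripper_width: 20.1
gripper_force: 30.0
```

>>> move_arm(plan=[[[0,0,-0.05],0,1],[[0,0,0],0,1],[[0,0,0],0,1]])

```text
time_s: 7.35
ee_pos: [463.2, 156.4, 50.9]
ee_rot: [180.0, 0.1, 176.1]
force: [-2.8, -1.3, 9.7]
gripper_width: 20.1
gripper_force: 30.0
```

>>> move_arm(plan=[[[0,0,0],0,0.56],[[0,0,0],0,0.56],[[0,0,0],0,0.56],[[0,0,1],0,0.56],[[0,0,3],0,0.56]])

```text
time_s: 7.85
ee_pos: [461.1, 155.7, 88.2]
ee_rot: [-179.9, -0.3, 176.1]
force: [0.7, 0.7, -0.4]
gripper_width: 39.9
gripper_force: 0.0
```

>>> move_arm(plan=[[[0,0,4],0,0.34],[[2,0.5,4],0,0.34],[[4,1.1,0],0,0.34],[[4,1.1,0],0,0.34],[[4,1.1,0],0,0.34]])

```text
time_s: 8.35
ee_pos: [604.5, 194.7, 170.9]
ee_rot: [180.0, 0.1, 176.1]
force: [0.8, -0.1, 0.3]
gripper_width: 59.7
gripper_force: 0.0
```

>>> move_arm(plan=[[[4,1.1,0],0,0.34],[[2.1,0.74,0],0,0.34],[[0,0,0],0,0.34],[[0,0,0],0,0.34]])

```text
time_s: 8.75
ee_pos: [663.3, 212.5, 169.2]
ee_rot: [-180.0, -0.1, 176.1]
force: [0.3, -0.4, 0.7]
gripper_width: 60.2
gripper_force: 0.0
```

```bash
python3 chk.py sp2
python3 - <<'E'
import cv2
a=cv2.resize(cv2.imread("pics/scene_sp2.png")[140:240,310:430],None,fx=3,fy=3)
b=cv2.resize(cv2.imread("pics/side_sp2.png")[310:410,300:420],None,fx=3,fy=3)
cv2.imwrite("pics/sp2.png",cv2.hconcat([a,b]))
E
```

```text
[663.30876887 212.50173638 169.17923382] [-1.79969539e+02 -9.38460226e-02  1.76113117e+02] 60.164005177655
scene cheek-top rows:  (array([ 0,  0, 16, 24, 25, 22, 17, 34, 17,  6,  6,  4,  5,  7,  2,  1,  4,
        6, 19,  7,  0,  0,  0]), array([-35, -32, -29, -26, -23, -20, -17, -14, -11,  -8,  -5,  -2,   1,
         4,   7,  10,  13,  16,  19,  22,  25,  28,  31,  34]))
155 [-26.6 -10.3] [-16.8  18.1]
37 [15.2 23.2] [ 1.5 15.3]
spacer 493 [-12.1   7. ] [-18.1  19.7] 50.07067092197485
side cheek-top rows:  (array([  0,   0,   0,   0,   0,   0,   0,   0,   1,   0,   1,   0,   2,
         0, 135,  21,  52,  49,  53,  70,   1,   0,   0]), array([-35, -32, -29, -26, -23, -20, -17, -14, -11,  -8,  -5,  -2,   1,
         4,   7,  10,  13,  16,  19,  22,  25,  28,  31,  34]))
1 [-9.5 -9.5] [-21.7 -21.7]
369 [ 8.3 24.2] [-18.3  13.5]
spacer 1045 [-9.5  9.7] [-21.2  16.7] 50.081997546871776
```

View pics/sp2.png

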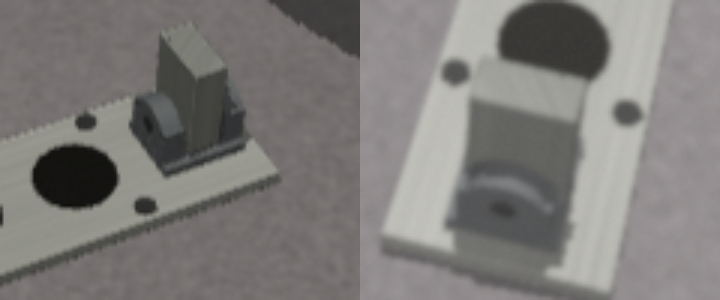

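The spacer stands in the gap (left view (195,100), right view (525,130)), centred to about 1.5 mm. Next is standoff_28.

>>> move_arm(plan=[[[0,0,-4],0,0.34],[[0,0,-4],0,0.34],[[0,0,-4],0,0.34],[[0,0,-2],0,0.34],[[0,0,-1],0,0.34]])

```text
time_s: 9.35
ee_pos: [661.5, 211.9, 17.7]
ee_rot: [-179.9, -0.2, 176.1]
force: [0.1, 0.7, -0.2]
gripper_width: 60.1
gripper_force: 0.0
```

>>> move_arm(plan=[[[0,0,-0.7],0,0.34],[[0,0,-0.5],0,0.34],[[0,0,-0.2],0,0.34],[[0,0,0],0,1],[[0,0,0],0,1]])

```text
time_s: 9.85
ee_pos: [664.5, 212.9, 6.4]
ee_rot: [180.0, 0.1, 176.1]
force: [-0.1, 0.4, 1.0]
gripper_width: 47.2
gripper_force: 0.0
```

>>> move_arm(plan=[[[0,0,0],0,1],[[0,0,0],0,1],[[0,0,0],0,1],[[0,0,0],0,1],[[0,0,0],0,1]])

```text
time_s: 10.35
ee_pos: [664.1, 212.8, 5.7]
ee_rot: [180.0, 0.0, 176.1]
force: [0.2, -0.6, 1.1]
gripper_width: 23.4
gripper_force: 30.0
```

>>> move_arm(plan=[[[0,0,2],0,1],[[0,0,4],0,1],[[0,0,4],0,1],[[-3,-2,0],0,1],[[-4,-2.5,0],0,1]])

```text
time_s: 10.85
ee_pos: [595.5, 168.2, 106.8]
ee_rot: [179.9, 0.3, 176.2]
force: [-0.3, -1.4, -0.1]
gripper_width: 23.2
gripper_force: 30.0
```

>>> move_arm(plan=[[[-4,-2.5,0],0,1],[[-4,-2.5,0],0,1],[[-3,-1.8,0],0,1],[[-1.8,-0.9,0],0,1],[[-0.7,-0.33,0],0,1]])

```text
time_s: 11.35
ee_pos: [456.8, 86.5, 105.6]
ee_rot: [-180.0, -0.1, 176.1]
force: [0.4, 1.0, -0.9]
gripper_width: 23.3
gripper_force: 30.0
```

>>> move_arm(plan=[[[0,0,0],0,1],[[0,0,-3],0,1],[[0,0,-3],0,1],[[0,0,-1],0,1],[[0,0,0],0,1]])

```text
time_s: 11.85
ee_pos: [459.1, 87.7, 34.2]
ee_rot: [-180.0, -0.2, 176.1]
force: [-0.2, -0.1, -0.4]
gripper_width: 22.8
gripper_force: 30.0
```

```bash
cat > so.py <<'E'
# so.py dia height_top padx pady tag : offset of the top of a standoff from its pad
from h import *
import sys
h,x,y=map(float,sys.argv[1:4])
s=env.state(); print(np.round(s["ee_pos"],1),s["gripper_width"])
off={"scene":(0.65,-1.4),"side":(-0.65,1.4)}   # camera bias as seen on the pads
for n in ["scene","side"]:
    p=env.grab_frame(n); save(p,n+"_"+sys.argv[4]); P=cloud(p)
    m=(np.hypot(P[...,0]-x,P[...,1]-y)<30)&(abs(P[...,2]-h)<4)
    q=P[m][:,:2]
    if len(q)>10: print(n,len(q),"mid-pad",np.round((np.percentile(q,2,0)+np.percentile(q,98,0))/2-off[n]-[x,y],1),np.round(np.ptp(q,0),1))
E
python3 so.py 75.5 459.1 87.4 a28
```

```text
[459.1  87.7  34.2] 22.79964592752649
scene 107 mid-pad [ 2.1 -1.2] [33.9 45.9]
```

>>> move_arm(plan=[[[0,0,-0.6],0,1],[[0,0,-0.5],0,1],[[0,0,-0.3],0,1],[[0,0,-0.2],0,1],[[0,0,0],0,1]])

```text
time_s: 12.45
ee_pos: [458.8, 87.3, 19.3]
ee_rot: [-180.0, -0.0, 176.1]
force: [0.3, -0.2, -0.0]
gripper_width: 23.1
gripper_force: 30.0
```

>>> move_arm(plan=[[[0,0,-0.05],0,1],[[0,0,0],0,1],[[0,0,-0.05],0,1],[[0,0,0],0,1],[[0,0,0],0,1]])

```text
time_s: 12.95
ee_pos: [459.1, 87.4, 18.6]
ee_rot: [180.0, 0.0, 176.1]
force: [-0.0, 1.0, 0.6]
gripper_width: 23.4
gripper_force: 30.0
```

>>> move_arm(plan=[[[0,0,-0.05],0,1],[[0,0,0],0,1],[[0,0,0],0,1]])

```text
time_s: 13.25
ee_pos: [459.2, 87.4, 18.6]
ee_rot: [180.0, 0.0, 176.1]
force: [-1.4, -0.7, 6.9]
gripper_width: 23.3
gripper_force: 30.0
```

>>> move_arm(plan=[[[0,0,0],0,0.56],[[0,0,0],0,0.56],[[0,0,0],0,0.56],[[0,0,1],0,0.56],[[0,0,3],0,0.56]])

```text
time_s: 13.75
ee_pos: [456.9, 87.1, 56.8]
ee_rot: [-179.9, -0.3, 176.1]
force: [0.5, 0.2, 0.1]
gripper_width: 40.3
gripper_force: 0.0
```

>>> move_arm(plan=[[[0,0,4],0,0.34],[[2,-1,4],0,0.34],[[4,-2,0],0,0.34],[[4,-2,0],0,0.34],[[4,-2,0],0,0.34]])

```text
time_s: 14.25
ee_pos: [600.4, 16.7, 139.4]
ee_rot: [180.0, 0.1, 176.1]
force: [-0.0, 0.5, -0.1]
gripper_width: 60.3
gripper_force: 0.0
```

>>> move_arm(plan=[[[3.5,-1.7,0],0,0.34],[[2,-0.9,0],0,0.34],[[0.7,-0.24,0],0,0.34],[[0,0,-3],0,0.34],[[0,0,-3],0,0.34]])

```text
time_s: 14.75
ee_pos: [661.0, -10.7, 78.6]
ee_rot: [180.0, 0.1, 176.1]
force: [-0.1, 0.1, -0.8]
gripper_width: 59.9
gripper_force: 0.0
```

```bash
python3 so.py 41 459.1 87.4 b28
```

```text
[661.  -10.7  78.6] 59.94887117958262
side 263 mid-pad [ 0.  -1.1] [23.5 25. ]
```

>>> move_arm(plan=[[[0,0,-3],0,0.34],[[0,0,-2],0,0.34],[[0,0,-1],0,0.34],[[0,0,-0.2],0,0.34],[[0,0,0],0,1]])

```text
time_s: 15.35
ee_pos: [661.6, -10.8, 17.2]
ee_rot: [180.0, 0.1, 176.1]
force: [-0.6, 0.2, 0.5]
gripper_width: 55.1
gripper_force: 0.0
```

>>> move_arm(plan=[[[0,0,0],0,1],[[0,0,0],0,1],[[0,0,0],0,1],[[0,0,0],0,1],[[0,0,0],0,1]])

```text
time_s: 15.85
ee_pos: [661.3, -11.0, 16.6]
ee_rot: [180.0, 0.1, 176.1]
force: [-0.6, 0.2, 3.8]
gripper_width: 27.8
gripper_force: 30.0
```

>>> move_arm(plan=[[[0,0,0],0,1],[[0,0,0],0,1]])

```text
time_s: 16.05
ee_pos: [661.3, -11.0, 16.6]
ee_rot: [180.0, 0.1, 176.1]
force: [-1.2, 0.2, 5.7]
gripper_width: 27.0
gripper_force: 30.0
```

>>> move_arm(plan=[[[0,0,2],0,1],[[0,0,3],0,1],[[0,0,3],0,1],[[-3,0.4,0],0,1],[[-4,0.55,0],0,1]])

```text
time_s: 16.55
ee_pos: [592.0, -1.6, 96.3]
ee_rot: [180.0, 0.2, 176.1]
force: [-1.1, -0.6, -1.5]
gripper_width: 27.2
gripper_force: 30.0
```

>>> move_arm(plan=[[[-4,0.55,0],0,1],[[-4,0.55,0],0,1],[[-3,0.4,0],0,1],[[-1.9,0.3,0],0,1],[[-0.8,0.1,0],0,1]])

```text
time_s: 17.05
ee_pos: [451.4, 17.7, 95.5]
ee_rot: [-180.0, -0.1, 176.1]
force: [0.5, 0.3, -1.4]
gripper_width: 27.4
gripper_force: 30.0
```

>>> move_arm(plan=[[[0,0,-1],0,1],[[0,0,-2],0,1],[[0,0,-2],0,1],[[0,0,-0.8],0,1],[[0,0,-0.5],0,1]])

```text
time_s: 17.55
ee_pos: [454.5, 17.4, 31.8]
ee_rot: [-180.0, -0.1, 176.1]
force: [-0.1, -0.2, -0.7]
gripper_width: 27.4
gripper_force: 30.0
```

>>> move_arm(plan=[[[0,0,-0.2],0,1],[[0,0,-0.1],0,1],[[0,0,0],0,1],[[0,0,0],0,1]])

```text
time_s: 17.95
ee_pos: [454.4, 17.5, 30.5]
ee_rot: [180.0, 0.1, 176.1]
force: [0.6, -0.7, 0.4]
gripper_width: 27.2
gripper_force: 30.0
```

>>> move_arm(plan=[[[0,0,-0.05],0,1],[[0,0,-0.05],0,1],[[0,0,0],0,1],[[0,0,0],0,1]])

```text
time_s: 18.35
ee_pos: [454.3, 17.5, 29.6]
ee_rot: [180.0, 0.1, 176.1]
force: [-1.9, 0.1, 5.3]
gripper_width: 27.2
gripper_force: 30.0
```

>>> move_arm(plan=[[[0,0,-0.03],0,1],[[0,0,0],0,1],[[0,0,0],0,1]])

```text
time_s: 18.65
ee_pos: [454.3, 17.5, 29.5]
ee_rot: [180.0, 0.1, 176.1]
force: [-1.5, -0.0, 8.6]
gripper_width: 27.4
gripper_force: 30.0
```

>>> move_arm(plan=[[[0,0,0],0,0.52],[[0,0,0],0,0.52],[[0,0,0],0,0.52],[[0,0,1],0,0.52],[[0,0,3],0,0.52]])

```text
time_s: 19.15
ee_pos: [451.9, 17.4, 67.5]
ee_rot: [-180.0, -0.4, 176.1]
force: [0.2, 0.4, -0.0]
gripper_width: 43.7
gripper_force: 0.0
```

>>> move_arm(plan=[[[0,0,4],0,0.34],[[0,0,4],0,0.34],[[1.5,-1.8,0],0,0.34],[[3,-3.6,0],0,0.34],[[3.2,-3.8,0],0,0.34]])

```text
time_s: 19.65
ee_pos: [531.7, -75.0, 150.2]
ee_rot: [180.0, 0.1, 176.2]
force: [0.5, 1.1, 0.1]
gripper_width: 60.5
gripper_force: 0.0
```

>>> move_arm(plan=[[[3.2,-3.8,0],0,0.34],[[3.2,-3.8,0],0,0.34],[[3,-3.6,0],0,0.34],[[2,-2.3,0],0,0.34],[[1,-1.15,0],0,0.34]])

```text
time_s: 20.15
ee_pos: [656.4, -223.6, 148.6]
ee_rot: [-180.0, 0.0, 176.0]
force: [-0.4, -0.3, -0.0]
gripper_width: 60.4
gripper_force: 0.0
```

>>> move_arm(plan=[[[0,0,0],0,0.34],[[0,0,0],0,0.34]])

```text
time_s: 20.35
ee_pos: [654.3, -220.6, 148.6]
ee_rot: [180.0, -0.1, 176.1]
force: [0.1, -0.3, 0.8]
gripper_width: 59.9
gripper_force: 0.0
```

```bash
python3 so.py 57 454.1 17.6 b44
```

```text
[ 654.3 -220.6  148.6] 59.94431323554867
scene 216 mid-pad [0.4 0.1] [28.1 27.1]
side 297 mid-pad [ 0.2 -0.8] [26.5 29.9]
```

Standoff_44 is centred. Now descend on standoff_60.

>>> move_arm(plan=[[[0.1,0,-3],0,0.34],[[0,0,-4],0,0.34],[[0,0,-3],0,0.34],[[0,0,-1.3],0,0.34],[[0,0,-0.7],0,0.34]])

```text
time_s: 20.95
ee_pos: [655.3, -220.1, 28.1]
ee_rot: [180.0, -0.1, 176.2]
force: [0.7, 0.0, 0.8]
gripper_width: 60.0
gripper_force: 0.0
```

>>> move_arm(plan=[[[0,0,0],0,0.34],[[0,0,0],0,1],[[0,0,0],0,1],[[0,0,0],0,1],[[0,0,0],0,1]])

```text
time_s: 21.45
ee_pos: [656.3, -221.2, 29.5]
ee_rot: [-180.0, 0.1, 176.1]
force: [-0.1, -0.9, 4.2]
gripper_width: 31.5
gripper_force: 30.1
```

>>> move_arm(plan=[[[0,0,0],0,1],[[0,0,0],0,1],[[0,0,0],0,1]])

```text
time_s: 21.75
ee_pos: [656.4, -221.2, 29.5]
ee_rot: [-180.0, 0.1, 176.1]
force: [-0.8, 0.9, 5.3]
gripper_width: 31.9
gripper_force: 30.0
```

>>> move_arm(plan=[[[0,0,2],0,1],[[0,0,4],0,1],[[0,0,5],0,1],[[-1.5,1.2,0],0,1],[[-3,2.5,0],0,1]])

```text
time_s: 22.25
ee_pos: [612.8, -185.2, 139.6]
ee_rot: [-179.9, 0.3, 176.0]
force: [-0.7, 0.6, -1.9]
gripper_width: 31.2
gripper_force: 30.0
```

>>> move_arm(plan=[[[-3.6,2.9,0],0,1],[[-3.6,2.9,0],0,1],[[-3.6,2.9,0],0,1],[[-3,2.5,0],0,1],[[-1.6,1.3,0],0,1]])

```text
time_s: 22.75
ee_pos: [453.1, -57.2, 137.8]
ee_rot: [180.0, -0.2, 176.2]
force: [-0.2, -0.2, -0.7]
gripper_width: 31.3
gripper_force: 30.0
```

>>> move_arm(plan=[[[-0.8,0.7,0],0,1],[[0,0,-2],0,1],[[0,0,-3.5],0,1],[[0,0,-2],0,1],[[0,0,-1],0,1]])

```text
time_s: 23.25
ee_pos: [448.3, -52.1, 51.7]
ee_rot: [180.0, -0.2, 176.1]
force: [-0.4, -0.7, -2.1]
gripper_width: 31.6
gripper_force: 30.0
```

>>> move_arm(plan=[[[0,0,-0.6],0,1],[[0,0,-0.3],0,1],[[0,0,-0.2],0,1],[[0,0,0],0,1],[[0,0,0],0,1]])

```text
time_s: 23.75
ee_pos: [449.5, -52.1, 43.3]
ee_rot: [180.0, 0.1, 176.1]
force: [0.4, 0.0, -1.3]
gripper_width: 31.3
gripper_force: 30.0
```

>>> move_arm(plan=[[[0,0,-0.08],0,1],[[0,0,0],0,1],[[0,0,-0.05],0,1],[[0,0,0],0,1],[[0,0,0],0,1]])

```text
time_s: 24.25
ee_pos: [449.5, -52.1, 42.4]
ee_rot: [-180.0, 0.1, 176.1]
force: [-1.5, -0.0, 7.3]
gripper_width: 31.6
gripper_force: 30.0
```

>>> move_arm(plan=[[[0,0,-0.04],0,1],[[0,0,0],0,1],[[0,0,0],0,1]])

```text
time_s: 24.55
ee_pos: [449.5, -52.1, 42.4]
ee_rot: [-180.0, 0.1, 176.1]
force: [-2.5, 0.1, 11.3]
gripper_width: 31.2
gripper_force: 30.0
```

>>> move_arm(plan=[[[0,0,0],0,0.49],[[0,0,0],0,0.49],[[0,0,0],0,0.49],[[0,0,1],0,0.49],[[0,0,3],0,0.49]])

```text
time_s: 25.05
ee_pos: [446.9, -51.7, 79.8]
ee_rot: [180.0, -0.4, 176.1]
force: [-0.1, -0.1, 0.0]
gripper_width: 46.7
gripper_force: 0.0
```

>>> move_arm(plan=[[[0,0,4],0,0.34],[[0,0,3],0,0.34],[[1.5,-0.5,0],0,0.34],[[3.5,-1.2,0],0,0.34],[[4.2,-1.4,0],0,0.34]])

```text
time_s: 25.55
ee_pos: [541.3, -83.1, 152.4]
ee_rot: [180.0, 0.1, 176.1]
force: [0.9, -0.3, 0.3]
gripper_width: 60.3
gripper_force: 0.0
```

>>> move_arm(plan=[[[4.2,-1.4,0],0,0.34],[[2.5,-0.85,0],0,0.34],[[1.2,-0.35,0],0,0.34],[[0.45,-0.14,0],0,0.34],[[0,0,0],0,0.34]])

```text
time_s: 26.05
ee_pos: [624.5, -110.4, 151.0]
ee_rot: [180.0, -0.0, 176.1]
force: [-0.7, -0.4, -0.1]
gripper_width: 60.2
gripper_force: 0.0
```

>>> move_arm(plan=[[[0,0,0],0,0.34]])

```text
time_s: 26.15
ee_pos: [623.6, -110.1, 151.2]
ee_rot: [180.0, -0.0, 176.1]
force: [-0.2, -0.7, -0.8]
gripper_width: 60.4
gripper_force: 0.0
```

```bash
python3 so.py 73 449.2 -52.2 b60
```

```text
[ 623.6 -110.1  151.2] 60.40138720751193
side 328 mid-pad [-0.8 -0.4] [31.  33.5]
```

>>> move_arm(plan=[[[0,0,-3],0,0.34],[[0,0,-4],0,0.34],[[0,0,-2.2],0,0.34],[[0,0,-1],0,0.34],[[0,0,-0.5],0,0.34]])

```text
time_s: 26.75
ee_pos: [624.0, -110.2, 43.6]
ee_rot: [180.0, -0.0, 176.1]
force: [0.0, 0.8, 0.3]
gripper_width: 60.3
gripper_force: 0.0
```

>>> move_arm(plan=[[[0,0,0],0,0.34],[[0,0,0],0,1],[[0,0,0],0,1],[[0,0,0],0,1],[[0,0,0],0,1]])

```text
time_s: 27.25
ee_pos: [625.0, -110.4, 44.8]
ee_rot: [180.0, 0.1, 176.1]
force: [0.1, 0.4, 2.6]
gripper_width: 35.2
gripper_force: 30.0
```

>>> move_arm(plan=[[[0,0,0],0,1],[[0,0,0],0,1],[[0,0,0],0,1]])

```text
time_s: 27.55
ee_pos: [625.0, -110.4, 44.8]
ee_rot: [180.0, 0.1, 176.1]
force: [-0.9, 0.4, 4.6]
gripper_width: 35.8
gripper_force: 30.0
```

>>> move_arm(plan=[[[0,0,2],0,1],[[0,0,4],0,1],[[0,0,4],0,1],[[-1.5,-0.1,0],0,1],[[-3.5,-0.2,0],0,1]])

```text
time_s: 28.05
ee_pos: [576.5, -113.6, 144.5]
ee_rot: [-180.0, 0.2, 176.2]
force: [-1.3, -1.7, -3.2]
gripper_width: 35.2
gripper_force: 30.0
```

>>> move_arm(plan=[[[-4.2,-0.3,0],0,1],[[-4.2,-0.3,0],0,1],[[-2.6,-0.15,0],0,1],[[-1.4,-0.1,0],0,1],[[-0.7,0,0],0,1]])

```text
time_s: 28.55
ee_pos: [442.5, -122.0, 143.8]
ee_rot: [180.0, -0.0, 176.1]
force: [0.4, 0.3, -1.9]
gripper_width: 35.4
gripper_force: 30.0
```

>>> move_arm(plan=[[[0,0,-1],0,1],[[0,0,-3],0,1],[[0,0,-2.5],0,1],[[0,0,-1],0,1],[[0,0,-0.6],0,1]])

```text
time_s: 29.05
ee_pos: [444.1, -121.8, 61.7]
ee_rot: [180.0, -0.1, 176.1]
force: [-0.6, 0.4, -1.8]
gripper_width: 35.4
gripper_force: 30.0
```

>>> move_arm(plan=[[[0,0,-0.3],0,1],[[0,0,-0.2],0,1],[[0,0,0],0,1],[[0,0,0],0,1]])

```text
time_s: 29.45
ee_pos: [444.0, -122.1, 58.6]
ee_rot: [-180.0, 0.1, 176.1]
force: [0.9, -0.2, -2.5]
gripper_width: 35.3
gripper_force: 30.0
```

>>> move_arm(plan=[[[0,0,-0.06],0,1],[[0,0,0],0,1],[[0,0,-0.05],0,1],[[0,0,0],0,1],[[0,0,0],0,1]])

```text
time_s: 29.95
ee_pos: [443.9, -122.0, 57.7]
ee_rot: [-180.0, 0.1, 176.1]
force: [-0.9, 0.6, 4.7]
gripper_width: 35.0
gripper_force: 30.0
```

>>> move_arm(plan=[[[0,0,-0.04],0,1],[[0,0,0],0,1],[[0,0,0],0,1]])

```text
time_s: 30.25
ee_pos: [443.9, -122.0, 57.7]
ee_rot: [-180.0, 0.1, 176.1]
force: [-2.3, 0.8, 7.7]
gripper_width: 35.6
gripper_force: 30.0
```

>>> move_arm(plan=[[[0,0,0],0,0.47],[[0,0,0],0,0.47],[[0,0,0],0,0.47],[[0,0,1],0,0.47],[[0,0,3],0,0.47]])

```text
time_s: 30.75
ee_pos: [441.5, -121.3, 95.3]
ee_rot: [179.9, -0.4, 176.1]
force: [0.7, -0.8, 0.0]
gripper_width: 48.3
gripper_force: 0.0
```

>>> move_arm(plan=[[[0,0,4],0,0.47],[[0,0,4],0,0.47],[[0,-3,0],0,0.47],[[0,-4,0],0,0.47],[[0,-4,0],0,0.47]])

```text
time_s: 31.25
ee_pos: [443.7, -232.9, 177.8]
ee_rot: [-180.0, 0.1, 176.2]
force: [0.8, 0.4, -0.0]
gripper_width: 48.4
gripper_force: 0.0
```

>>> move_arm(plan=[[[0,-4,0],0,0.47],[[0,-4,0],0,0.47],[[0,-2,0],0,0.47],[[0,0,0],0,0.47],[[0,0,0],0,0.47]])

```text
time_s: 31.75
ee_pos: [443.2, -331.1, 176.4]
ee_rot: [179.9, -0.0, 176.1]
force: [-0.1, 0.2, -0.6]
gripper_width: 48.2
gripper_force: 0.0
```

```bash
python3 so.py 89 444.2 -122 f76; python3 so.py 73 449.2 -52.2 f60; python3 so.py 57 454.1 17.6 f44;python3 so.py 41 459.1 87.4 f28; python3 -c "
import cv2
a=cv2.imread('pics/scene_f28.png')[130:400,120:520];b=cv2.imread('pics/side_f28.png')[130:400,140:540]
cv2.imwrite('pics/fin.png',cv2.hconcat([a,b]))"
```

```text
[ 443.2 -331.1  176.4] 48.19957084726398
scene 413 mid-pad [0.6 0.7] [36.8 34.7]
side 348 mid-pad [-0.1  0. ] [35.4 37.9]
[ 443.4 -330.4  176.6] 48.30798374983881
scene 297 mid-pad [-0.7  0.7] [32.7 32.2]
side 325 mid-pad [-0.8 -0.1] [31.1 32. ]
[ 443.6 -330.5  176.7] 48.38876737633361
scene 212 mid-pad [0.6 0.3] [28.2 26.3]
side 293 mid-pad [ 0.2 -0.6] [26.5 28.5]
[ 443.6 -330.9  176.7] 48.20453041945133
scene 147 mid-pad [0.6 0.1] [25.3 22.9]
side 264 mid-pad [ 0.3 -1.1] [23.6 23.7]
```

View pics/fin.png

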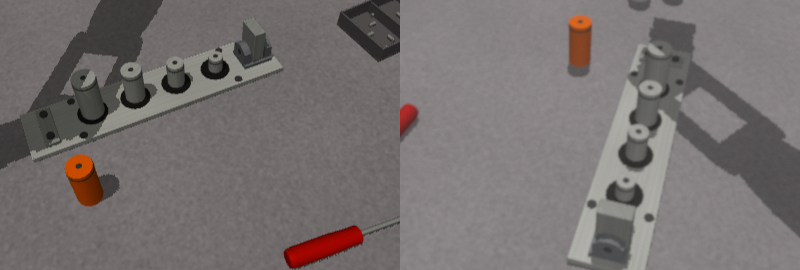

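The picture shows the standoffs rising from the bracket at (255,45): 28 at (215,62), 44 at (176,72), 60 at (132,82), 76 at (88,95). Each is centred within about 1 mm. The spacer is in the bracket, and the orange look-alike at (82,180) was not moved.

```bash
python3 -c "
from workcell import env
print(env.job_done())"
```

```text
the job is handed in; nothing more can be done
None
```

The job is handed in after about 32 s of the 106 s allowed: 28, 44, 60 and 76 stand on pads d, c, b and a, each centred within about 1 mm, and the spacer sits on the gap floor, about 1.5 mm off centre along x.

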